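Seat a template arm on its pivot pin

TASK

Set the blue template arm on the wooden jig board: slide it gently over the brass pin until its hole finds the pin and the arm drops flat on the board, then swing the arm about the pin so that its end goes under the metal keeper and rests against the stop. Do not lean on the jig, let go of the arm, and leave the raw stone, the wax tin and the sanding block where they are.

Things in the scene. Friction and masses are not known exactly. Their poses are not given: they have to be found in the camera images.
- jig_board: Fixed wooden board, 160 (x) x 270 (y) x 18 mm; origin mid-underside, on the table. At its +x side stand an aluminium stop and keeper, in the way of laying the arm straight down at the stop: seat the arm with its end well to the -x side (about 0.5 rad open), then swing it in. When done the arm points along the board's +y, its end under the keeper.
- slot_middle (a point): Middle of a 13 mm slot along y, on the board's top face (18 mm above the table), at board x 0, y -70 mm; board axes. In the slot stands a fixed brass pin: 12 mm diameter, 14 mm above the board, top 2 mm tapering to 8 mm. It is on the slot's middle line, clamped anywhere within 18 mm either way of this point; just where is not measured.
- stop_face (a point): Middle of the stop face (looks to board -x) at the level of the board's top, at board x 25.5, y 62.5 mm; board axes. The stop is 50 mm long in y. Its keeper lip overhangs the face by 10 mm; lip underside 10 mm, top 15 mm (screw heads 18 mm) above the board.
- template_grip (a point): Middle of the dark wooden grip block of the blue template arm (block 24 x 24 mm, 40 mm tall, on the arm's top face), 26 mm above the arm's underside, 55 mm along the arm's middle line from the hole. Axes: x along the arm from hole to far end, z up. The arm is a loose plate 215 x 50 x 6 mm, 0.2 to 0.4 kg in all.
- template_hole (a point): Centre of the arm's one hole (round, 14 mm), on the underside. Axes as template_grip. From here the plate reaches 165 mm along +x, 50 mm along -x and 25 mm to either side, so with the hole over the slot but not over the pin, the plate rides on the pin.
- template_tip (a point): Point on the underside of the arm's middle line, 150 mm from the hole (15 mm short of the far end). Axes as template_grip.
- template: The whole blue template arm with its grip; origin and axes the same as template_hole.
- wax_tin: Bystander: round wax tin, 70 mm wide, 32 mm high, loose; origin under its middle.
- raw_block: Bystander: raw grey stone, 49 x 64 x 38 mm, loose; origin under its middle.
- sanding_block: Bystander: brown sanding block, 60 x 100 x 28 mm, loose; origin under its middle.

How it is judged:
By the outcome, as a careful person would: the job done as asked, in the order asked, and still so for the second after the job is handed in, with the robot touching nothing.
It also fails if it takes over 67 s, if anything falls off the work surface, if the arm or the gripper's body presses on something with over 40 N, if the wrist force passes 120 N, or if a joint passes its speed limit or range.

ROBOT

A 6-joint arm with a two-finger parallel gripper is mounted at the origin on a cart in front of the work surface, level with it; the furniture and walls round the work are solid. World frame = base frame: x ahead of the robot, y to its left, z up, the work surface at z = 0. Lengths are in m, angles in rad, forces in N, time in s.
With the tool pointing down it reaches from about 0.25 to 0.775 m from the base axis. Payload 4 kg.
Tool frame: the origin (TCP) lies between the finger pads; the fingertips stand 25 mm ahead of it and the grasp point (between the pads) lies 6 mm ahead of it (robot.tip_reach is the distance from the TCP to the fingertips, in m); z points along the fingers, y is the line along which they close (so a half turn about z gives the same grasp; the last joint's range is limited). The gripper opens to 94 mm and grips with 3 to 60 N. Pads are 16 mm wide; open, the fingers measure 119 mm over their backs; the gripper's body (75 mm by 177 mm) begins 78 mm behind the grasp point.
Start: joints at [-1.443, 0.087, 1.371, -0, 1.684, -0.103], TCP at [0.126, -0.535, 0.231] pointing down, gripper open.
Joint ranges: [-3.1, 3.1], [-0.76, 2.03], [0.27, 2.55], [-1.08, 4.22], [0.17, 2.65], [-2.57, 2.57]. Speed limits (rad/s): [2.79, 2.79, 3.14, 3.14, 3.14, 3.14].

INTERFACE

Orientations are given as [roll, pitch, yaw] about the fixed x, y, z axes, in that order (R = Rz(yaw) Ry(pitch) Rx(roll)).
In Python, from bench import sensors, snapshot, camera_info, ticket, robot gives the robot as it stands.
- The arm moves only by the tool arm_command, never from a script. Its argument "plan" is a list of rows, each an object with "grip": the closure, from -1 (fully open) to 1 (shut); "slide": the shift along the tool's x, y, z normalised to -1 to 1, where 1 is 500 mm, a list of three; "spin": the turn about the tool's z normalised to -1 to 1, where 1 is 5 degrees. A call has 1 to 10 rows; each row shifts and turns the commanded pose from where the row before left it, along the tool's axes as they then stand; what a row does not reach is not made up. A row lasts 1/8 s, in which the tool goes at most 62.5 mm and 10.7 degrees, less where a joint would pass 70% of its speed; a pose out of reach is approached as far as the arm can. A call with a number of a shift or a turn outside -1 to 1 is refused whole. A call with a gripper value outside its range is refused whole. The fingers move at their own pace and stop on an object; the grip force is fixed at half the most. Time passes only in rows, so rows that do not move let the fingers close. It gives the time, the measured TCP pose, the force, the opening and the grip force at its end, in the units of the state.
- sensors.get_obs(): the state, without advancing time (a new reading comes with each control period).
- snapshot(name): name is "scene" or "top"; returns the picture (480x640x3 uint8, red, green, blue); there is no depth.
- camera_info(name): a dict with "fx", "fy", "cx", "cy" (pixels), "position" and "rotation" of the camera in the world. Camera axes: x right, y up, looking along -z (the intrinsics and any distortion apply to the point x, -y, -z); pixel columns grow to the right and rows downward; lengths in m; the calibration is good to about 2 mm. A picture is of the moment at which its call begins. camera_info takes no time and is no camera call.
- ticket.close_job(): hands the job in; it is judged then, once.
The state is a dict: "time": time; "joint_positions": joint angles; "qvel": joint speeds; "joint_torque": joint torques, N m; "tool_pos": TCP position; "ee_rot": TCP orientation; "wrist_force": force on the tool from outside, world axes, zero at the start; "wrist_torque": the same for the moment, N m; "width": finger opening in m; "finger_force": force on a finger pad.
Only numpy, scipy, OpenCV 4.12 (cv2) and the standard library are available. Lean on these libraries where they do the work, as an engineer would, in place of code of your own. Each camera call takes 0.05 s, during which the arm holds its last target. There are 200 camera calls.

## Working session

There is one attempt and no reset: what is moved stays moved. The work goes in short steps, Python scripts to look and compute and a tool call to move; the robot and the scene stay as the last step left them, time stands still between calls to the robot, and variables do not carry over. Pictures are saved under pics/ and viewed, at most 10 in all, crops included, and the job is handed in when it is done.

Besides the shell and the picture viewer there is one more tool, called after ">>>" as name([rows], argument=value, ...), one row to a line, values as JSON. arm_command: Moves the arm, as the interface text tells. Scaled input: -1 to 1 covers 500 mm each way for a shift and 5 degrees each way for a turn. Its arguments: {"type":"object","properties":{"plan":{"type":"array","items":{"type":"object","properties":{"grip":{"type":"number"},"slide":{"type":"array","items":{"type":"number"}},"spin":{"type":"number"}}}}},"required":["plan"]}

```bash
mkdir -p pics; ls
python3 - <<'E'
from bench import sensors, snapshot, camera_info, robot
import cv2
for n in("scene","top"):
    cv2.imwrite(f"pics/{n}0.png",snapshot(n)[:,:,::-1]); print(n,camera_info(n))
o=sensors.get_obs()
print(o)
E
```

```text
pics
scene {'fx': 553.7555025153401, 'fy': 553.7555025153401, 'cx': 317.49882724908855, 'cy': 246.78062738735358, 'position': array([-0.01713387,  0.70786765,  0.43673428]), 'rotation': array([ 1.14246241, -0.02517144, -2.29548246])}
top {'fx': 466.41874050099176, 'fy': 466.41874050099176, 'cx': 324.8075229150809, 'cy': 238.4080154997491, 'position': array([0.49810867, 0.18079224, 0.89413338]), 'rotation': array([ 0.07285542,  0.01753123, -1.55897258])}
{'time': 0.1, 'joint_positions': array([-1.44311341e+00,  8.78689277e-02,  1.37204132e+00, -8.01714733e-06,
        1.68358206e+00, -1.03074285e-01]), 'qvel': array([-0.00038893, -0.00209822, -0.0026528 , -0.00037918,  0.00028583,
       -0.000122  ]), 'joint_torque': array([ 2.96380233e-03, -3.41248548e+01, -3.03303230e+01,  7.20294588e-02,
        3.03672859e-02, -1.00802720e-04]), 'tool_pos': array([ 0.12574602, -0.5350007 ,  0.22945917]), 'ee_rot': array([-3.13970226e+00, -1.87532923e-04,  2.30756134e-01]), 'wrist_force': array([-0.07035218, -0.44210606, -0.33908031]), 'wrist_torque': array([-0.01167722, -0.00433851, -0.02809614]), 'finger_force': 0.0, 'width': 0.09387910522588025}
```

View pics/top0.png

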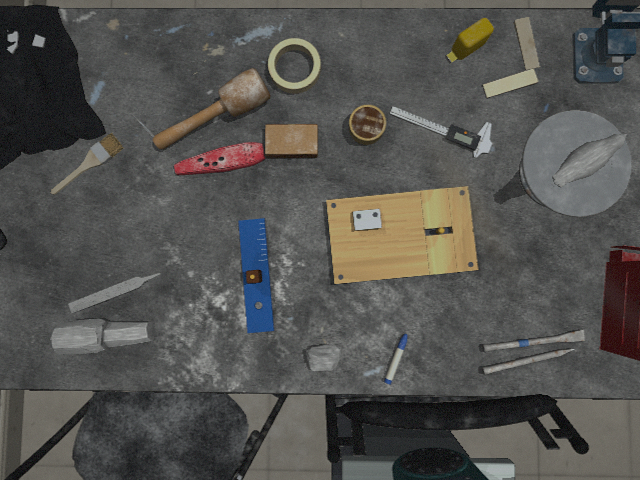

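View pics/scene0.png

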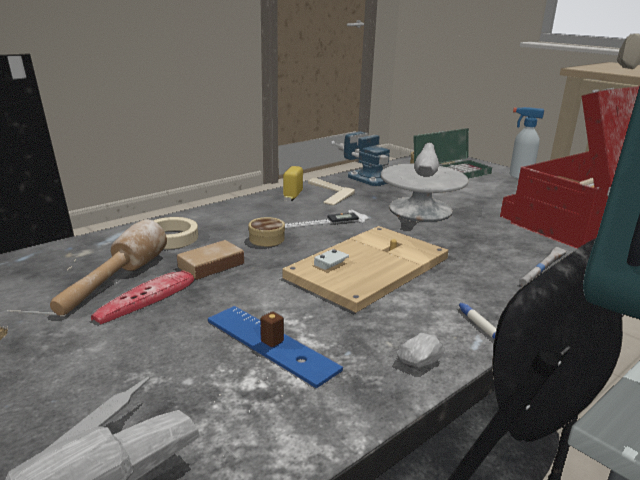

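The top view shows the board spanning about (327,187)–(478,283), with the stop at (367,219) and the pin near (443,231). The blue arm runs from (252,220) to (260,331), with the grip at (254,277) and the hole at (259,306). The scene view shows all parts unobstructed.

```bash
cat > h.py <<'E'
import numpy as np, cv2
from scipy.spatial.transform import Rotation as R
from bench import camera_info
def cam(n):
    c=camera_info(n); return c,np.array(c['position']),R.from_euler('xyz',c['rotation']).as_matrix()
def ray(n,uv,z):
    c,p,M=cam(n); uv=np.atleast_2d(uv).astype(float)
    d=np.c_[(uv[:,0]-c['cx'])/c['fx'],-(uv[:,1]-c['cy'])/c['fy'],-np.ones(len(uv))]@M.T
    return p+d*((z-p[2])/d[:,2])[:,None]
def proj(n,X):
    c,p,M=cam(n); q=(np.atleast_2d(X)-p)@M
    return np.c_[c['cx']-c['fx']*q[:,0]/q[:,2],c['cy']+c['fy']*q[:,1]/q[:,2]]
def big(m):
    return max(cv2.findContours(m.astype(np.uint8),cv2.RETR_EXTERNAL,cv2.CHAIN_APPROX_NONE)[0],key=cv2.contourArea)
def rect(n,cnt,z):
    "rectangle of a contour on plane z: centre, sides, angle of long side (mm, deg)"
    P=ray(n,cnt[:,0,:],z)[:,:2]*1000
    b=cv2.boxPoints(cv2.minAreaRect(P.astype(np.float32)))
    e=[b[1]-b[0],b[2]-b[1]]; e.sort(key=np.linalg.norm)
    return b.mean(0),[np.linalg.norm(x) for x in e],np.degrees(np.arctan2(e[1][1],e[1][0]))
E
python3 - <<'E'
from h import *
for n in("top","scene"):
    im=cv2.imread(f"pics/{n}0.png"); hsv=cv2.cvtColor(im,cv2.COLOR_BGR2HSV); H,S,V=[hsv[...,i].astype(int) for i in range(3)]
    blue=(H>100)&(H<125)&(S>150)&(V>60)
    wood=(H>10)&(H<28)&(S>70)&(V>120)
    wood=cv2.morphologyEx(wood.astype(np.uint8),cv2.MORPH_CLOSE,np.ones((5,5)))
    print(n,"arm",rect(n,big(blue),.006),"board",rect(n,big(wood),.018))
im=cv2.imread("pics/top0.png")
a=cv2.resize(im[180:290,320:485],None,fx=4.8,fy=4.8,interpolation=cv2.INTER_CUBIC)
cv2.imwrite("pics/crop.png",a)
im=cv2.imread("pics/scene0.png")
cv2.imwrite("pics/crop2.png",cv2.resize(im[220:310,280:460],None,fx=4.4,fy=4.4,interpolation=cv2.INTER_CUBIC))
print("hole",ray("top",[259,306],.006),"grip",ray("top",[254,277],.046))
E
```

```text
top arm (array([491.9489 , 328.01196], dtype=float32), [np.float32(50.09992), np.float32(214.05809)], np.float32(5.9641304)) board (array([571.3666 ,  53.55529], dtype=float32), [np.float32(159.71048), np.float32(269.29358)], np.float32(-83.79523))
scene arm (array([488.46744, 330.96478], dtype=float32), [np.float32(53.24488), np.float32(216.5112)], np.float32(6.1595263)) board (array([560.7833  ,  63.724754], dtype=float32), [np.float32(175.6709), np.float32(290.7962)], np.float32(-83.60761))
hole [[0.43307277 0.32027494 0.006     ]] grip [[0.48816343 0.32425947 0.046     ]]
```

View pics/crop.png

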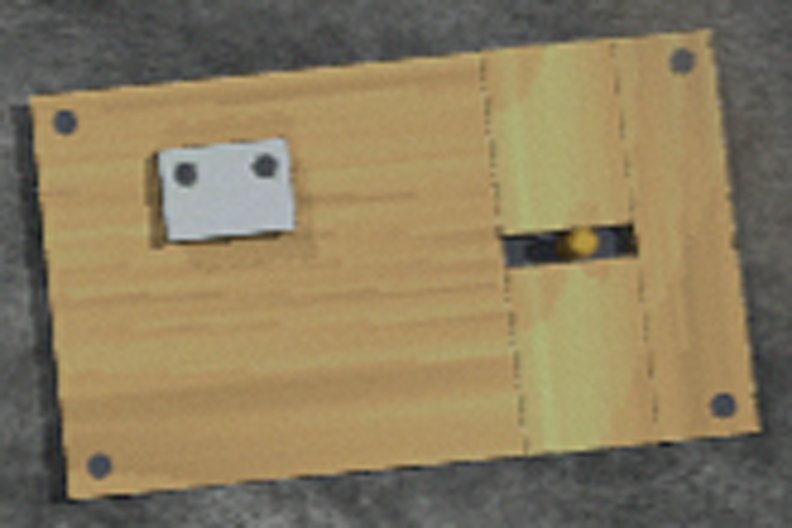

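View pics/crop2.png

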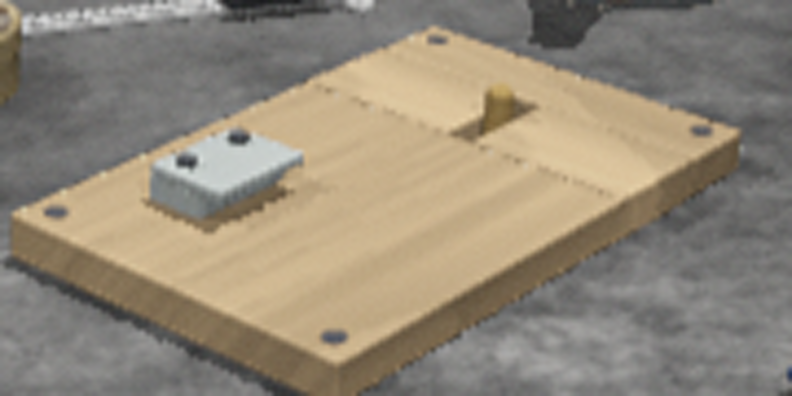

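Crop 1 shows the slot running along board y, with the brass pin near crop (583,241), in its right half. Crop 2 shows the pin top at about (500,92) and the keeper lip facing −x.

Run:
```python
from h import *
from scipy.optimize import least_squares
def full(c,o,s): return [o[0]+(c[0]+.5)/s-.5,o[1]+(c[1]+.5)/s-.5]
t=full((583,241),(320,180),4.8); s=full((500,92),(280,220),4.4)
print(t,s,"top@.032",ray("top",t,.032)*1e3,"scene@.032",ray("scene",s,.032)*1e3)
r=least_squares(lambda X:np.r_[(proj("top",X)-t)[0],(proj("scene",X)-s)[0]],[.57,-.02,.03]); print(r.x*1e3,r.fun)
# board frame
C=np.array([571.4,53.6]); a=np.radians(6.25); M=np.array([[np.cos(a),-np.sin(a)],[np.sin(a),np.cos(a)]])
for z in(.030,.032): print(z,M.T@(ray("top",t,z)[0,:2]*1e3-C), M.T@(ray("scene",s,z)[0,:2]*1e3-C))
print("slot mid",C+M@[0,-70],"slot px",proj("top",np.r_[C+M@[0,-70],18]/1e3), "scene", proj("scene",np.r_[C+M@[0,-70],18]/1e3))
# stop keeper top corners (crop) at 33 mm, board axes
for c in((158,150),(288,138),(296,230),(167,242)): print("keeper",M.T@(ray("top",full(c,(320,180),4.8),.033)[0,:2]*1e3-C))
# slot ends
for c in((505,250),(637,240)): print("slot end",M.T@(ray("top",full(c,(320,180),4.8),.018)[0,:2]*1e3-C))
# brass mask
for n,(x0,y0,x1,y1) in(("top",(424,220,456,240)),("scene",(386,234,404,254))):
    im=cv2.imread(f"pics/{n}0.png"); h=cv2.cvtColor(im,cv2.COLOR_BGR2HSV)[y0:y1,x0:x1]
    m=(h[...,0]>12)&(h[...,0]<30)&(h[...,1]>165)&(h[...,2]>70); print(n); print("\n".join("".join(".#"[int(v)] for v in r) for r in m))
# arm
A=np.array([491.9,328.0]); th=np.radians(5.96); d=np.array([np.cos(th),np.sin(th)]); hole=A-57.5*d
print("hole",hole,"grip",hole+55*d)
```

```text
[441.0625, 229.8125] [393.25, 240.52272727272728] top@.032 [[579.04896252 -18.02108952  32.        ]] scene@.032 [[574.76075795 -14.03846537  32.        ]]
[579.09215147 -18.8682109   29.16238123] [ 0.1051683   0.12096619 -0.15878038  0.00019405]
0.03 [-5.72238463e-02 -7.25070295e+01] [ -1.50369629 -71.46684641]
0.032 [ -0.19366451 -72.02811664] [ -4.0228056  -67.60232042]
slot mid [579.02068124 -15.98394368] slot px [[438.25094906 230.49600542]] scene [[391.57996958 246.4801881 ]]
keeper [51.03004102 87.11833529]
keeper [50.6853224  36.66176435]
keeper [14.84449747 37.37193608]
keeper [15.12755051 87.29087692]
slot end [  0.24837156 -44.72323054]
slot end [ -0.92422859 -96.35336759]
top
................................
................................
................................
................................
................................
................................
................................
................................
................#.#.............
..............##...#............
..............#.................
................#.#.............
................#.#.............
................................
................................
................................
................................
................................
................................
................................
scene
..................
..................
..................
..................
..................
..................
..................
..................
..................
..................
..................
..................
..................
..................
..................
..................
..................
..................
..................
..................
hole [434.71080891 322.02953749] grip [489.41351343 327.74041467]
```

>>> arm_command([
  {"grip": -1, "slide": [0, 0, 0], "spin": 1},
  {"grip": -1, "slide": [0, 0, 0], "spin": 0.45},
  {"grip": -1, "slide": [0.05, -0.091, 0], "spin": 0},
  {"grip": -1, "slide": [0.05, -0.091, 0], "spin": 0},
  {"grip": -1, "slide": [0.05, -0.091, 0], "spin": 0},
  {"grip": -1, "slide": [0.05, -0.091, 0], "spin": 0},
  {"grip": -1, "slide": [0.05, -0.091, 0], "spin": 0},
  {"grip": -1, "slide": [0.05, -0.091, 0], "spin": 0},
  {"grip": -1, "slide": [0.05, -0.091, 0], "spin": 0},
  {"grip": -1, "slide": [0.05, -0.091, 0], "spin": 0},
])

```text
time: 1.35
tool_pos: [0.2869, -0.1509, 0.2301]
ee_rot: [3.142, -0.0, 0.103]
wrist_force: [0.4, 0.7, -0.3]
width: 0.0938
finger_force: 0.0
```

>>> arm_command([
  {"grip": -1, "slide": [0.05, -0.091, 0], "spin": 0},
  {"grip": -1, "slide": [0.05, -0.091, 0], "spin": 0},
  {"grip": -1, "slide": [0.05, -0.091, 0], "spin": 0},
  {"grip": -1, "slide": [0.05, -0.091, 0], "spin": 0},
  {"grip": -1, "slide": [0.05, -0.091, 0], "spin": 0},
  {"grip": -1, "slide": [0.05, -0.091, 0], "spin": 0},
  {"grip": -1, "slide": [0.05, -0.091, 0], "spin": 0},
  {"grip": -1, "slide": [0.05, -0.091, 0], "spin": 0},
  {"grip": -1, "slide": [0.05, -0.091, 0], "spin": 0},
  {"grip": -1, "slide": [0, 0, 0], "spin": 0},
])

```text
time: 2.6
tool_pos: [0.468, 0.2805, 0.2282]
ee_rot: [3.141, 0.004, 0.108]
wrist_force: [-0.9, -0.2, 0.0]
width: 0.0937
finger_force: 0.0
```

>>> arm_command([
  {"grip": -1, "slide": [0.052, -0.092, 0], "spin": 0},
  {"grip": -1, "slide": [0, 0, 0.1], "spin": 0},
  {"grip": -1, "slide": [0, 0, 0.1], "spin": 0},
  {"grip": -1, "slide": [0, 0, 0.05], "spin": 0},
  {"grip": -1, "slide": [0, 0, 0], "spin": 0},
  {"grip": -1, "slide": [0, 0, 0], "spin": 0},
])

```text
time: 3.35
tool_pos: [0.4898, 0.3263, 0.1071]
ee_rot: [-3.141, -0.002, 0.104]
wrist_force: [0.6, 0.3, -1.0]
width: 0.0941
finger_force: 0.0
```

Run:
```python
from h import *
from bench import sensors,snapshot
print(sensors.get_obs()['tool_pos'],sensors.get_obs()['ee_rot'])
im=snapshot("scene")[:,:,::-1]
cv2.imwrite("pics/g1.png",cv2.resize(im[170:430,170:430],(600,600)))
```

```text
[0.48981937 0.32631827 0.10713999] [-3.14091634e+00 -2.29291829e-03  1.03633381e-01]
```

View pics/g1.png

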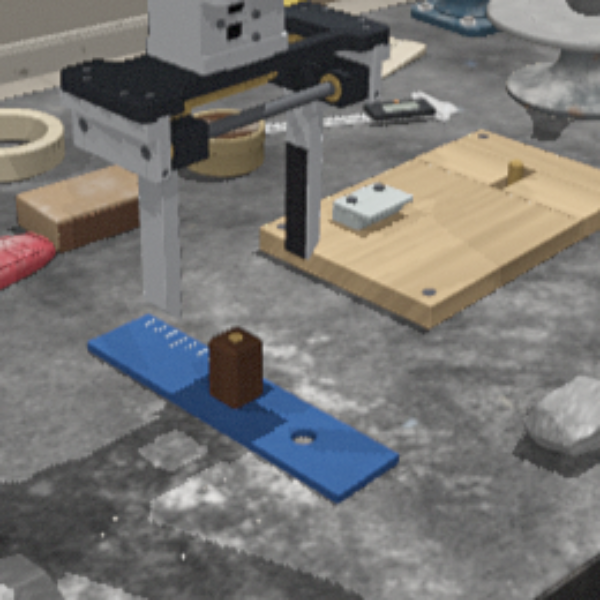

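The open fingers straddle the grip block (crop (236,368)) correctly, with the way down clear.

>>> arm_command([
  {"grip": -1, "slide": [0, 0, 0.06], "spin": 0},
  {"grip": -1, "slide": [0, 0, 0.06], "spin": 0},
  {"grip": -1, "slide": [0, 0, 0.022], "spin": 0},
  {"grip": -1, "slide": [0, 0, 0], "spin": 0},
  {"grip": 1, "slide": [0, 0, 0], "spin": 0},
  {"grip": 1, "slide": [0, 0, 0], "spin": 0},
  {"grip": 1, "slide": [0, 0, 0], "spin": 0},
  {"grip": 1, "slide": [0, 0, 0], "spin": 0},
  {"grip": 1, "slide": [0, 0, 0], "spin": 0},
  {"grip": 1, "slide": [0, 0, 0], "spin": 0},
])

```text
time: 4.65
tool_pos: [0.489, 0.3265, 0.0344]
ee_rot: [3.141, 0.0, 0.104]
wrist_force: [-0.7, 0.1, 0.1]
width: 0.0371
finger_force: 0.0
```

>>> arm_command([
  {"grip": 1, "slide": [0, 0, 0], "spin": 0},
  {"grip": 1, "slide": [0, 0, 0], "spin": 0},
  {"grip": 1, "slide": [0, 0, 0], "spin": 0},
  {"grip": 1, "slide": [0, 0, 0], "spin": 0},
])

```text
time: 5.15
tool_pos: [0.489, 0.3267, 0.0344]
ee_rot: [-3.141, 0.0, 0.104]
wrist_force: [-0.6, 0.8, -0.4]
width: 0.0236
finger_force: 30.0
```

>>> arm_command([
  {"grip": 1, "slide": [0, 0, -0.06], "spin": 0},
  {"grip": 1, "slide": [0, 0, -0.06], "spin": 0},
  {"grip": 1, "slide": [0, 0, -0.05], "spin": 0},
  {"grip": 1, "slide": [0, 0, 0], "spin": 0},
  {"grip": 1, "slide": [0, 0, 0], "spin": 0},
  {"grip": 1, "slide": [0, 0, 0], "spin": 0},
])

```text
time: 5.9
tool_pos: [0.488, 0.3259, 0.1172]
ee_rot: [3.14, 0.004, 0.104]
wrist_force: [0.0, -0.4, -2.4]
width: 0.0235
finger_force: 30.0
```

```bash
cat > meas.py <<'E'
from h import *
from bench import sensors,snapshot
import sys
zt=float(sys.argv[1])   # arm top height
o=sensors.get_obs(); print(o['tool_pos'],o['ee_rot'],o['wrist_force'],o['width'],o['finger_force'])
for n in("top","scene"):
    im=snapshot(n)[:,:,::-1]; cv2.imwrite(f"pics/m_{n}.png",im)
    h=cv2.cvtColor(im,cv2.COLOR_BGR2HSV)
    m=(h[...,0]>100)&(h[...,0]<125)&(h[...,1]>150)&(h[...,2]>40)
    m=cv2.morphologyEx(m.astype(np.uint8),cv2.MORPH_OPEN,np.ones((3,3)))
    m[:,560:]=0
    pts=np.concatenate([c for c in cv2.findContours(m,0,1)[0] if cv2.contourArea(c)>60])
    print(n,rect(n,pts,zt))
E
python3 meas.py 0.0925
```

```text
[0.48802484 0.32593266 0.11719984] [3.13995014 0.00363818 0.10423586] [ 9.22347361e-04 -4.10403897e-01 -2.39096858e+00] 0.023480445553270758 29.999590516090393
top (array([562.7174 , 333.30188], dtype=float32), [np.float32(48.396534), np.float32(68.53752)], np.float32(6.0201135))
scene (array([482.4289 , 333.44934], dtype=float32), [np.float32(53.393948), np.float32(215.21573)], np.float32(6.1547937))
```

>>> arm_command([
  {"grip": 1, "slide": [0, 0, 0], "spin": -1},
  {"grip": 1, "slide": [0, 0, 0], "spin": -1},
  {"grip": 1, "slide": [0, 0, 0], "spin": -1},
  {"grip": 1, "slide": [0, 0, 0], "spin": -1},
  {"grip": 1, "slide": [0, 0, 0], "spin": -1},
  {"grip": 1, "slide": [0, 0, 0], "spin": -1},
  {"grip": 1, "slide": [0, 0, 0], "spin": -1},
  {"grip": 1, "slide": [0, 0, 0], "spin": -1},
  {"grip": 1, "slide": [0, 0, 0], "spin": -1},
  {"grip": 1, "slide": [0, 0, 0], "spin": -1},
])

```text
time: 7.25
tool_pos: [0.4888, 0.3264, 0.1186]
ee_rot: [-3.141, 0.001, 0.98]
wrist_force: [-0.0, -0.4, -2.4]
width: 0.0236
finger_force: 30.0
```

>>> arm_command([
  {"grip": 1, "slide": [0, 0, 0], "spin": -1},
  {"grip": 1, "slide": [0, 0, 0], "spin": -1},
  {"grip": 1, "slide": [0, 0, 0], "spin": -1},
  {"grip": 1, "slide": [0, 0, 0], "spin": -1},
  {"grip": 1, "slide": [0, 0, 0], "spin": -1},
  {"grip": 1, "slide": [0, 0, 0], "spin": -1},
  {"grip": 1, "slide": [0, 0, 0], "spin": -1},
  {"grip": 1, "slide": [0, 0, 0], "spin": -1},
  {"grip": 1, "slide": [0, 0, 0], "spin": -1},
  {"grip": 1, "slide": [0, 0, 0], "spin": -1},
])

```text
time: 8.5
tool_pos: [0.4888, 0.3264, 0.1186]
ee_rot: [-3.14, 0.0, 1.852]
wrist_force: [-0.7, -1.0, -2.3]
width: 0.0239
finger_force: 30.0
```

>>> arm_command([
  {"grip": 1, "slide": [0, 0, 0], "spin": -1},
  {"grip": 1, "slide": [0, 0, 0], "spin": -1},
  {"grip": 1, "slide": [0, 0, 0], "spin": -1},
  {"grip": 1, "slide": [0, 0, 0], "spin": -0.8},
  {"grip": 1, "slide": [0, 0, 0], "spin": 0},
])

```text
time: 9.12
tool_pos: [0.4888, 0.3264, 0.1187]
ee_rot: [-3.14, -0.0, 2.18]
wrist_force: [-0.2, 0.1, -2.2]
width: 0.0238
finger_force: 30.0
```

>>> arm_command([
  {"grip": 1, "slide": [-0.07, -0.031, 0], "spin": 0},
  {"grip": 1, "slide": [-0.07, -0.031, 0], "spin": 0},
  {"grip": 1, "slide": [-0.07, -0.031, 0], "spin": 0},
  {"grip": 1, "slide": [-0.07, -0.031, 0], "spin": 0},
  {"grip": 1, "slide": [-0.07, -0.031, 0], "spin": 0},
  {"grip": 1, "slide": [-0.07, -0.031, 0], "spin": 0},
  {"grip": 1, "slide": [-0.07, -0.031, 0], "spin": 0},
  {"grip": 1, "slide": [-0.07, -0.031, 0], "spin": 0},
  {"grip": 1, "slide": [0, 0, 0.078], "spin": 0},
  {"grip": 1, "slide": [0, 0, 0], "spin": 0},
])

```text
time: 10.38
tool_pos: [0.545, 0.0257, 0.0768]
ee_rot: [-3.135, -0.005, 2.179]
wrist_force: [-0.5, 0.1, -1.9]
width: 0.0238
finger_force: 30.0
```

```bash
python3 meas.py 0.0515
python3 - <<'E'
import cv2
im=cv2.imread("pics/m_scene.png"); cv2.imwrite("pics/s2.png",cv2.resize(im[170:330,240:480],(792,528)))
E
```

```text
[0.54498546 0.02569552 0.07679325] [-3.1347897  -0.00537242  2.17922937] [-0.45586982  0.07064684 -1.93341846] 0.023757305105580263 29.99956637620926
top (array([509.97308,  76.40025], dtype=float32), [np.float32(48.37633), np.float32(98.86742)], np.float32(-53.930088))
scene (array([510.71832,  76.28148], dtype=float32), [np.float32(47.25436), np.float32(121.04842)], np.float32(-54.677814))
```

View pics/s2.png

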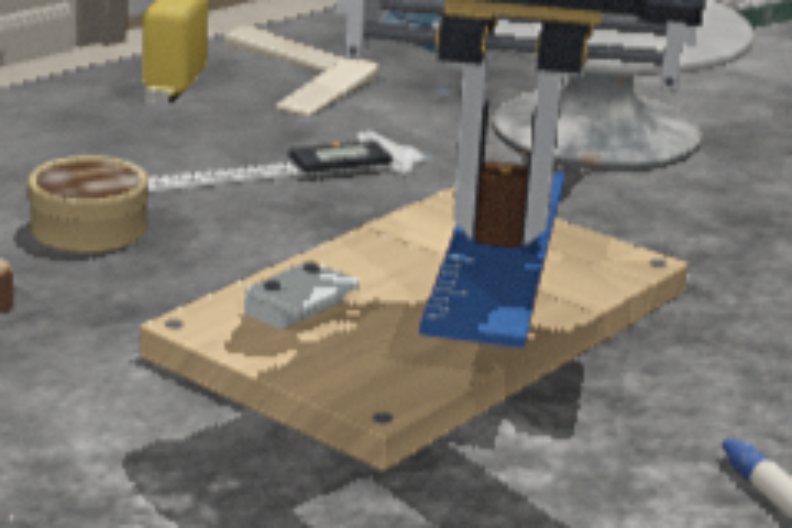

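The arm is held level above the board, open to the −x side, its hole end over the pin area near crop (545,200); keeper at (300,290) is clear.

>>> arm_command([
  {"grip": 1, "slide": [0, 0, 0.014], "spin": 0},
  {"grip": 1, "slide": [0, 0, 0], "spin": 0},
  {"grip": 1, "slide": [0, 0, 0], "spin": 0},
  {"grip": 1, "slide": [0, 0, 0], "spin": 0},
])

```text
time: 10.98
tool_pos: [0.5482, 0.0262, 0.0739]
ee_rot: [3.141, 0.001, 2.181]
wrist_force: [0.1, 0.3, -2.5]
width: 0.0237
finger_force: 30.0
```

>>> arm_command([
  {"grip": 1, "slide": [0, 0, 0.01], "spin": 0},
  {"grip": 1, "slide": [0, 0, 0], "spin": 0},
  {"grip": 1, "slide": [0, 0, 0], "spin": 0},
])

```text
time: 11.35
tool_pos: [0.5479, 0.026, 0.0683]
ee_rot: [-3.141, -0.0, 2.181]
wrist_force: [0.5, 0.1, -1.7]
width: 0.0239
finger_force: 30.0
```

>>> arm_command([
  {"grip": 1, "slide": [0, 0, 0.002], "spin": 0},
  {"grip": 1, "slide": [0, 0, 0], "spin": 0},
  {"grip": 1, "slide": [0, 0, 0], "spin": 0},
])

```text
time: 11.72
tool_pos: [0.548, 0.026, 0.0675]
ee_rot: [3.142, 0.0, 2.181]
wrist_force: [0.5, 0.6, -2.5]
width: 0.0236
finger_force: 30.0
```

>>> arm_command([
  {"grip": 1, "slide": [0, 0, 0.002], "spin": 0},
  {"grip": 1, "slide": [0, 0, 0], "spin": 0},
  {"grip": 1, "slide": [0, 0, 0], "spin": 0},
])

```text
time: 12.1
tool_pos: [0.5479, 0.026, 0.0664]
ee_rot: [-3.142, 0.0, 2.181]
wrist_force: [-0.1, -0.1, -1.7]
width: 0.0239
finger_force: 30.0
```

Underside is about 32 mm, at the pin top. I'll keep stepping down by 1 mm.

>>> arm_command([
  {"grip": 1, "slide": [0, 0, 0.002], "spin": 0},
  {"grip": 1, "slide": [0, 0, 0], "spin": 0},
  {"grip": 1, "slide": [0, 0, 0], "spin": 0},
])

```text
time: 12.48
tool_pos: [0.5479, 0.026, 0.0654]
ee_rot: [-3.141, 0.0, 2.181]
wrist_force: [-0.6, -0.3, -2.2]
width: 0.0238
finger_force: 30.0
```

>>> arm_command([
  {"grip": 1, "slide": [0, 0, 0.001], "spin": 0},
  {"grip": 1, "slide": [0, 0, 0], "spin": 0},
  {"grip": 1, "slide": [0, 0, 0], "spin": 0},
])

```text
time: 12.85
tool_pos: [0.548, 0.026, 0.065]
ee_rot: [-3.142, 0.0, 2.181]
wrist_force: [0.0, 0.2, -1.5]
width: 0.024
finger_force: 30.0
```

>>> arm_command([
  {"grip": 1, "slide": [0, 0, 0.002], "spin": 0},
  {"grip": 1, "slide": [0, 0, 0], "spin": 0},
  {"grip": 1, "slide": [0, 0, 0], "spin": 0},
])

```text
time: 13.22
tool_pos: [0.548, 0.026, 0.0639]
ee_rot: [-3.142, 0.0, 2.181]
wrist_force: [0.5, 0.3, -1.9]
width: 0.0239
finger_force: 30.0
```

>>> arm_command([
  {"grip": 1, "slide": [0, 0, 0.002], "spin": 0},
  {"grip": 1, "slide": [0, 0, 0], "spin": 0},
  {"grip": 1, "slide": [0, 0, 0], "spin": 0},
])

```text
time: 13.6
tool_pos: [0.548, 0.026, 0.063]
ee_rot: [-3.142, 0.0, 2.181]
wrist_force: [-0.5, 0.7, -2.9]
width: 0.0235
finger_force: 30.0
```

>>> arm_command([
  {"grip": 1, "slide": [0, 0, 0.003], "spin": 0},
  {"grip": 1, "slide": [0, 0, 0], "spin": 0},
  {"grip": 1, "slide": [0, 0, 0], "spin": 0},
])

```text
time: 13.98
tool_pos: [0.548, 0.026, 0.0614]
ee_rot: [-3.142, 0.0, 2.181]
wrist_force: [0.0, -0.6, -2.2]
width: 0.0242
finger_force: 30.0
```

>>> arm_command([
  {"grip": 1, "slide": [0, 0, 0.003], "spin": 0},
  {"grip": 1, "slide": [0, 0, 0], "spin": 0},
  {"grip": 1, "slide": [0, 0, 0], "spin": 0},
])

```text
time: 14.35
tool_pos: [0.548, 0.026, 0.0599]
ee_rot: [-3.142, 0.0, 2.181]
wrist_force: [0.3, -1.0, -2.9]
width: 0.024
finger_force: 30.0
```

>>> arm_command([
  {"grip": 1, "slide": [0, 0, 0.004], "spin": 0},
  {"grip": 1, "slide": [0, 0, 0.004], "spin": 0},
  {"grip": 1, "slide": [0, 0, 0], "spin": 0},
  {"grip": 1, "slide": [0, 0, 0], "spin": 0},
])

```text
time: 14.85
tool_pos: [0.5479, 0.026, 0.0559]
ee_rot: [-3.141, 0.0, 2.181]
wrist_force: [-1.0, 0.0, -1.8]
width: 0.0239
finger_force: 30.0
```

>>> arm_command([
  {"grip": 1, "slide": [0, 0, 0.003], "spin": 0},
  {"grip": 1, "slide": [0, 0, 0], "spin": 0},
  {"grip": 1, "slide": [0, 0, 0], "spin": 0},
])

```text
time: 15.22
tool_pos: [0.548, 0.026, 0.0545]
ee_rot: [-3.142, 0.0, 2.181]
wrist_force: [0.4, -0.3, -1.8]
width: 0.024
finger_force: 30.0
```

```bash
python3 meas.py 0.0255
python3 - <<'E'
import cv2
im=cv2.imread("pics/m_scene.png"); cv2.imwrite("pics/s3.png",cv2.resize(im[190:330,280:480],(792,554)))
E
```

```text
[0.54796266 0.02603823 0.05445236] [-3.14155170e+00  4.68918472e-05  2.18121093e+00] [ 0.44633949 -0.32482381 -1.82954262] 0.023968934732506986 29.999459981918335
top (array([512.587  ,  76.41167], dtype=float32), [np.float32(48.8149), np.float32(97.804825)], np.float32(-55.073563))
scene (array([503.34393,  78.3029 ], dtype=float32), [np.float32(47.733837), np.float32(105.63248)], np.float32(-64.01622))
```

View pics/s3.png

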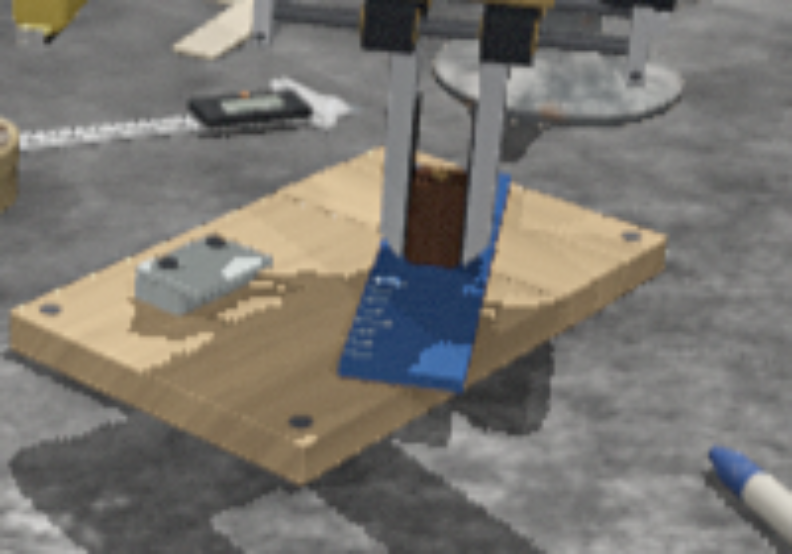

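The arm is level and nearly flat on the board, its end open to −x at about (400,380), keeper clear at (200,265).

>>> arm_command([
  {"grip": 1, "slide": [0, 0, 0.002], "spin": 0},
  {"grip": 1, "slide": [0, 0, 0], "spin": 0},
  {"grip": 1, "slide": [0, 0, 0], "spin": 0},
])

```text
time: 15.7
tool_pos: [0.548, 0.026, 0.0534]
ee_rot: [-3.141, 0.0, 2.181]
wrist_force: [0.8, 0.9, -1.7]
width: 0.0238
finger_force: 30.0
```

>>> arm_command([
  {"grip": 1, "slide": [0, 0, 0.001], "spin": 0},
  {"grip": 1, "slide": [0, 0, 0], "spin": 0},
  {"grip": 1, "slide": [0, 0, 0], "spin": 0},
])

```text
time: 16.08
tool_pos: [0.548, 0.026, 0.0529]
ee_rot: [-3.142, 0.0, 2.181]
wrist_force: [-0.9, -1.5, -2.1]
width: 0.0237
finger_force: 30.0
```

>>> arm_command([
  {"grip": 1, "slide": [0, 0, 0.001], "spin": 0},
  {"grip": 1, "slide": [0, 0, 0], "spin": 0},
  {"grip": 1, "slide": [0, 0, 0], "spin": 0},
])

```text
time: 16.45
tool_pos: [0.5479, 0.026, 0.0524]
ee_rot: [-3.142, 0.0, 2.181]
wrist_force: [-1.0, 0.6, -2.1]
width: 0.0238
finger_force: 30.0
```

>>> arm_command([
  {"grip": 1, "slide": [0, 0, 0.0005], "spin": 0},
  {"grip": 1, "slide": [0, 0, 0], "spin": 0},
  {"grip": 1, "slide": [0, 0, 0], "spin": 0},
])

```text
time: 16.82
tool_pos: [0.548, 0.026, 0.0524]
ee_rot: [3.142, 0.0, 2.181]
wrist_force: [-1.3, -0.6, -1.3]
width: 0.0237
finger_force: 30.0
```

>>> arm_command([
  {"grip": 1, "slide": [0, 0, 0.0005], "spin": 0},
  {"grip": 1, "slide": [0, 0, 0], "spin": 0},
  {"grip": 1, "slide": [0, 0, 0], "spin": 0},
])

```text
time: 17.2
tool_pos: [0.548, 0.026, 0.0523]
ee_rot: [3.142, 0.0, 2.181]
wrist_force: [-1.5, 0.2, 2.8]
width: 0.0237
finger_force: 30.0
```

>>> arm_command([
  {"grip": 1, "slide": [0, 0, -0.0006], "spin": 0},
  {"grip": 1, "slide": [-0.0001, 0.0046, 0], "spin": 0.48},
  {"grip": 1, "slide": [-0.0001, 0.0046, 0], "spin": 0.48},
  {"grip": 1, "slide": [-0.0001, 0.0046, 0], "spin": 0.48},
  {"grip": 1, "slide": [0, 0, 0], "spin": 0},
  {"grip": 1, "slide": [0, 0, 0], "spin": 0},
])

```text
time: 17.95
tool_pos: [0.5542, 0.0296, 0.0524]
ee_rot: [3.141, 0.0, 2.056]
wrist_force: [-0.2, 0.9, 0.4]
width: 0.0236
finger_force: 30.0
```

```bash
cat > pin.py <<'E'
import numpy as np
from bench import sensors
o=sensors.get_obs(); p=o['tool_pos'];y=o['ee_rot'][2]
print("hole by TCP",(p[:2]-.055*np.array([np.cos(y),np.sin(y)]))*1e3,"z",p[2],"yaw",np.degrees(y),o['wrist_force'],o['wrist_torque'])
E
python3 pin.py
```

```text
hole by TCP [579.80300286 -19.04598046] z 0.05239834369006278 yaw 117.78543218828185 [-0.22463426  0.85706745  0.41383257] [-0.02596076 -0.02415142 -0.15976733]
```

>>> arm_command([
  {"grip": 1, "slide": [-0.0001, 0.0046, 0], "spin": 0.48},
  {"grip": 1, "slide": [-0.0001, 0.0046, 0], "spin": 0.48},
  {"grip": 1, "slide": [-0.0001, 0.0046, 0], "spin": 0.48},
  {"grip": 1, "slide": [-0.0001, 0.0046, 0], "spin": 0.48},
  {"grip": 1, "slide": [0, 0, 0], "spin": 0},
  {"grip": 1, "slide": [0, 0, 0], "spin": 0},
])

```text
time: 18.7
tool_pos: [0.5625, 0.0333, 0.0524]
ee_rot: [3.141, 0.0, 1.888]
wrist_force: [-0.4, 0.2, 2.1]
width: 0.024
finger_force: 30.0
```

>>> arm_command([
  {"grip": 1, "slide": [-0.0001, 0.0046, 0], "spin": 0.48},
  {"grip": 1, "slide": [-0.0001, 0.0046, 0], "spin": 0.48},
  {"grip": 1, "slide": [-0.0001, 0.0046, 0], "spin": 0.48},
  {"grip": 1, "slide": [0, 0, 0], "spin": 0},
  {"grip": 1, "slide": [0, 0, 0], "spin": 0},
])

```text
time: 19.32
tool_pos: [0.5691, 0.035, 0.0524]
ee_rot: [3.141, -0.0, 1.763]
wrist_force: [-0.6, -0.0, 2.3]
width: 0.0236
finger_force: 30.0
```

```bash
python3 pin.py
```

```text
hole by TCP [579.55189305 -19.0311162 ] z 0.05238733411882511 yaw 101.00216577377513 [-0.59097503 -0.04325551  2.26879201] [-0.00235894  0.10352716 -0.1121519 ]
```

4.8° remain; closing in with smaller steps.

>>> arm_command([
  {"grip": 1, "slide": [0, 0.0023, 0], "spin": 0.24},
  {"grip": 1, "slide": [0, 0.0023, 0], "spin": 0.24},
  {"grip": 1, "slide": [0, 0.0023, 0], "spin": 0.24},
  {"grip": 1, "slide": [0, 0, 0], "spin": 0},
  {"grip": 1, "slide": [0, 0, 0], "spin": 0},
])

```text
time: 19.95
tool_pos: [0.5725, 0.0355, 0.0524]
ee_rot: [3.141, 0.0, 1.699]
wrist_force: [-0.8, 0.1, 3.2]
width: 0.0237
finger_force: 30.0
```

>>> arm_command([
  {"grip": 1, "slide": [0, 0.0012, 0], "spin": 0.12},
  {"grip": 1, "slide": [0, 0, 0], "spin": 0},
  {"grip": 1, "slide": [0, 0, 0], "spin": 0},
])

```text
time: 20.32
tool_pos: [0.573, 0.0356, 0.0524]
ee_rot: [-3.142, 0.0, 1.689]
wrist_force: [-2.8, 0.4, 4.2]
width: 0.0239
finger_force: 30.0
```

```bash
python3 pin.py
```

```text
hole by TCP [579.46250521 -19.06368842] z 0.052373055924685 yaw 96.77235267935843 [-2.81853014  0.43394217  4.24428668] [-0.04336897  0.425282    0.1008493 ]
```

>>> arm_command([
  {"grip": 1, "slide": [0, 0.0006, 0], "spin": 0.06},
  {"grip": 1, "slide": [0, 0, 0], "spin": 0},
  {"grip": 1, "slide": [0, 0, 0], "spin": 0},
])

```text
time: 20.7
tool_pos: [0.5732, 0.0356, 0.0524]
ee_rot: [-3.141, 0.0, 1.684]
wrist_force: [-2.9, 0.4, 4.2]
width: 0.0241
finger_force: 30.0
```

```bash
python3 pin.py
```

```text
hole by TCP [579.45004205 -19.02622088] z 0.05238581855359421 yaw 96.48120289557828 [-2.86581279  0.36162674  4.17198263] [-0.0347267   0.4592225   0.18976358]
```

>>> arm_command([
  {"grip": 1, "slide": [0, 0.0006, 0], "spin": 0.06},
  {"grip": 1, "slide": [0, 0, 0], "spin": 0},
  {"grip": 1, "slide": [0, 0, 0], "spin": 0},
])

```text
time: 21.08
tool_pos: [0.5735, 0.0356, 0.0524]
ee_rot: [-3.141, 0.0, 1.679]
wrist_force: [-3.8, -0.2, 4.7]
width: 0.0238
finger_force: 30.0
```

```bash
python3 pin.py
```

```text
hole by TCP [579.4160176 -19.0698062] z 0.05236222568001699 yaw 96.18148095333854 [-3.82183481 -0.18651633  4.69960534] [-0.0865826   0.42098757  0.179186  ]
```

>>> arm_command([
  {"grip": 1, "slide": [0, 0.0006, 0], "spin": 0.06},
  {"grip": 1, "slide": [0, 0, 0], "spin": 0},
  {"grip": 1, "slide": [0, 0, 0], "spin": 0},
])

```text
time: 21.45
tool_pos: [0.5735, 0.0356, 0.0524]
ee_rot: [-3.141, 0.0, 1.674]
wrist_force: [-4.5, -0.6, 5.9]
width: 0.0238
finger_force: 30.1
```

```bash
python3 pin.py
```

```text
hole by TCP [579.21057878 -19.08496643] z 0.05238513406898066 yaw 95.92566046990056 [-4.45150094 -0.5660273   5.88355046] [0.02376113 0.62485617 0.40299973]
```

>>> arm_command([
  {"grip": 1, "slide": [0, 0.0006, 0], "spin": 0.06},
  {"grip": 1, "slide": [0, 0, 0], "spin": 0},
  {"grip": 1, "slide": [0, 0, 0], "spin": 0},
])

```text
time: 21.82
tool_pos: [0.5736, 0.0356, 0.0524]
ee_rot: [-3.14, 0.0, 1.669]
wrist_force: [-5.5, 0.0, 6.2]
width: 0.0237
finger_force: 30.1
```

```bash
python3 pin.py;  python3 meas.py 0.024
python3 - <<'E'
import cv2
im=cv2.imread("pics/m_top.png"); cv2.imwrite("pics/s4.png",cv2.resize(im[170:300,310:490],(792,572),interpolation=2))
E
```

```text
hole by TCP [578.99089921 -19.11218251] z 0.05241593361631576 yaw 95.65486278256486 [-5.46482236  0.03966693  6.2166948 ] [-0.09236591  0.75375382  0.61303263]
[0.57357143 0.03562016 0.05241593] [-3.14013602e+00  4.98720060e-04  1.66949230e+00] [-5.46482236  0.03966693  6.2166948 ] 0.023723368442227336 30.149857699871063
top (array([566.9561,  95.7142], dtype=float32), [np.float32(48.229588), np.float32(98.67603)], np.float32(-83.65031))
scene (array([567.7478 ,  44.71958], dtype=float32), [np.float32(51.211575), np.float32(214.65146)], np.float32(-84.15483))
```

View pics/s4.png

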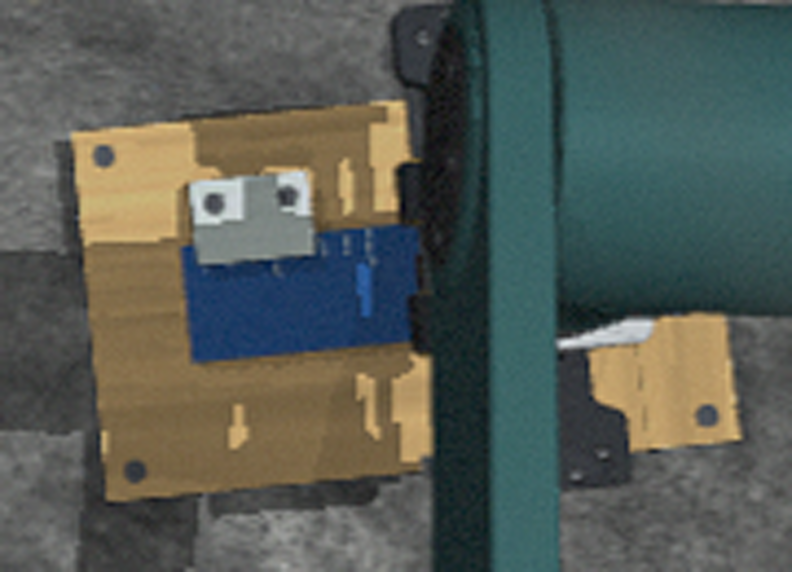

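The top view shows the arm's end at crop (190–415, 245–360), tucked under the keeper (250,215) and parallel to the board. Torque has risen and the TCP has stalled, so it is against the stop. I'll ease the vertical load and release.

>>> arm_command([
  {"grip": 1, "slide": [0, 0, -0.0007], "spin": 0},
  {"grip": 1, "slide": [0, 0, 0], "spin": 0},
  {"grip": -0.05, "slide": [0, 0, 0], "spin": 0},
  {"grip": -0.05, "slide": [0, 0, 0], "spin": 0},
  {"grip": -0.05, "slide": [0, 0, 0], "spin": 0},
  {"grip": -0.05, "slide": [0, 0, 0], "spin": 0},
  {"grip": -0.05, "slide": [0, 0, 0], "spin": 0},
  {"grip": -0.05, "slide": [0, 0, 0], "spin": 0},
  {"grip": -0.05, "slide": [0, 0, 0], "spin": 0},
])

```text
time: 23.05
tool_pos: [0.5742, 0.0357, 0.0526]
ee_rot: [3.142, 0.0, 1.668]
wrist_force: [-0.1, -0.9, -0.4]
width: 0.0494
finger_force: 0.0
```

>>> arm_command([
  {"grip": -0.05, "slide": [0, 0, -0.04], "spin": 0},
  {"grip": -0.05, "slide": [0, 0, -0.08], "spin": 0},
  {"grip": -0.05, "slide": [0, 0, -0.1], "spin": 0},
  {"grip": -0.05, "slide": [0, 0, -0.1], "spin": 0},
  {"grip": -0.05, "slide": [0, -0.1, 0], "spin": 0},
  {"grip": -0.05, "slide": [0, -0.1, 0], "spin": 0},
  {"grip": -0.05, "slide": [0, -0.1, 0], "spin": 0},
  {"grip": -0.05, "slide": [0, -0.1, 0], "spin": 0},
  {"grip": -0.05, "slide": [0, 0, 0], "spin": 0},
  {"grip": -0.05, "slide": [0, 0, 0], "spin": 0},
])

```text
time: 24.3
tool_pos: [0.3758, 0.0163, 0.2131]
ee_rot: [3.14, 0.0, 1.668]
wrist_force: [0.2, -0.2, 0.4]
width: 0.0495
finger_force: 0.0
```

```bash
python3 meas.py 0.024
python3 - <<'E'
import cv2, numpy as np
a=cv2.imread("pics/m_top.png"); b=cv2.imread("pics/m_scene.png")
a=cv2.resize(a[170:300,310:490],(400,289),interpolation=2); b=cv2.resize(b[210:320,270:470],(400,220),interpolation=2)
cv2.imwrite("pics/s5.png",cv2.resize(np.vstack([a,b]),None,fx=1.15,fy=1.15,interpolation=2))
E
```

```text
[0.37582616 0.01628055 0.21309513] [3.13960227e+00 3.69788043e-04 1.66788570e+00] [ 0.16103264 -0.17352086  0.44184205] 0.04950373590283924 0.0
top (array([573.24524,  39.6614 ], dtype=float32), [np.float32(48.513836), np.float32(212.66742)], np.float32(-83.59282))
scene (array([568.15656 ,  44.432312], dtype=float32), [np.float32(51.672707), np.float32(216.48064)], np.float32(-83.812675))
```

View pics/s5.png

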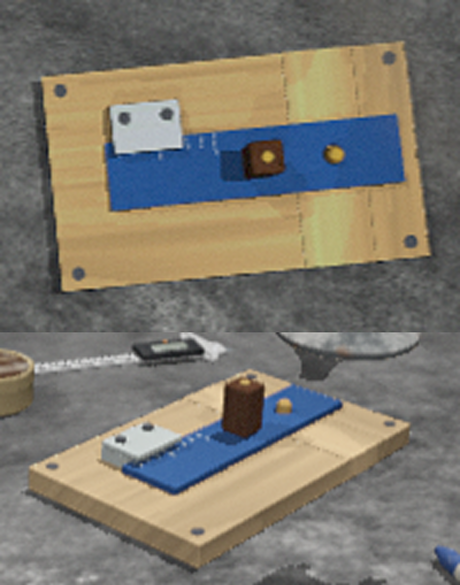

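The pin stands up through the hole at (335,154). The arm lies flat and parallel to the board (96.3° against 96.2°), with its end under the keeper (147,125). Nothing else has been moved.

```bash
python3 -c "
from bench import ticket
print(ticket.close_job())"
```

```text
the job is handed in; nothing more can be done
None
```

The blue arm is flat on the board with the pin through its hole, swung under the keeper against the stop and released. I handed the job in at about 24 s; no verdict came back.

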